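Blank off the wort pump's spare port and tug-test the plug

TASK

Before hot wort is pumped, take the blanking plug from the draining rack and push it straight down into the push-in coupling on top of the pump until it clicks fully home, pressing firmly but without ramming it (never over 60 N). Then tug it straight up with a steady pull of about 15 N for a second to prove that the latch holds it without tearing it out, and let go with the plug fully home. Leave the other fittings in the rack.

Things in the scene. Friction and masses are not known exactly. Their poses are not given: they have to be found in the camera images.
- plug_grip (a point): Blanking plug, loose: the fitting in the rack whose head is a plain round steel barrel (fine dark rings, flat top), 24 mm in diameter. Point on its axis near mid-barrel, the place to grip, z up the plug: barrel from 22 mm below to 20 mm above it, collar underside 28 mm below, stem tip 63 mm below. Starts upright in one of the rack's three holes, collar on the rack's top.
- blank_plug: The whole plug, about 0.24 kg; origin at the centre of its collar's underside, z up. Collar 34 mm in diameter, 6 mm thick. Below it a stem 16 mm in diameter and 35 mm long: a latch groove round it 8 to 18 mm below the collar, then a bulb, then a taper down to 8 mm at the tip over the last 13 mm.
- hose_tail_mid (a point): Hose-tail fitting in the same rack, not wanted: same collar and stem, but a 25 mm ring and a narrow ridged spigot (17 mm) on top. Point on its axis 25 mm above its collar's underside.
- gauge_mid (a point): Pressure gauge fitting in the same rack, not wanted: same collar and stem, but a round dial 50 mm in diameter stands on edge on top. Point on its axis 25 mm above its collar's underside.
- rack: White plastic draining rack, fixed, 75 mm (its x) by 245 mm (its y) by 44 mm high; origin at the centre of its underside on the table. Three 20 mm holes in a row along its y, 78 mm apart, the middle one at its centre; the fittings stand in them in any order. Grip across the row (closing along the rack's x).
- port (a point): Centre of the mouth of the upright push-in coupling on the pump's head, level with its rim, 168 mm above the table; z up the bore. Steel barrel 45 mm across with a dark latch button on either side; bore 18 mm wide, 38 mm deep, mouth chamfered 2.5 mm at 45 degrees. The plug is home when its collar rests on the rim: grip point 28 mm above this point.
- pump: Steel wort pump lying on the table, fixed: grey finned motor 100 mm in diameter, round steel head with the coupling on top and a side valve. Origin on the table under the coupling's axis; the motor lies to its -y, the side valve to +x. Nothing of it stands higher than the coupling's rim.
- latch: Two sprung rollers in the coupling. Going in, the stem meets them with the collar 18 mm above the rim; the push rises to 20 to 25 N with 10 mm to go, falls as they snap into the groove, then the collar lands hard. The home plug, pulled up, rises 1.5 to 2 mm at 15 N, some 8 N per mm there, and is torn out at 26 to 31 N. Let go, it sinks back.

How it is judged:
By the outcome, as a careful person would: the job done as asked, in the order asked, and still so for the second after the job is handed in, with the robot touching nothing.
It also fails if it takes over 54 s, if anything falls off the work surface, if the arm or the gripper's body presses on something with over 40 N, if the wrist force passes 120 N, or if a joint passes its speed limit or range.

ROBOT

A 6-joint arm with a two-finger parallel gripper is mounted at the origin on the work surface. World frame = base frame: x ahead of the robot, y to its left, z up, the work surface at z = 0. Lengths are in mm, angles in rad, forces in N, time in s.
With the tool pointing down it reaches from about 350 to 975 mm from the base axis. Payload 7.1 kg.
Tool frame: the origin (TCP) lies between the finger pads; the fingertips stand 8 mm ahead of it and the grasp point (between the pads) lies 11 mm behind it (ctrl.tips_ahead is the distance from the TCP to the fingertips, in mm); y points along the fingers, z is the direction in which the jaws open and shut, and the axes are right-handed (so a half turn about y gives the same grasp; the last joint's range is limited). The gripper opens to 88 mm and grips with 3 to 60 N. Pads are 20 mm wide; open, the fingers measure 115 mm over their backs; the gripper's body (75 mm by 178 mm) begins 61 mm behind the grasp point.
Start: joints at [1.21, 0.423, 1.63, -0, 1.089, -0.019], TCP at [209.458, 588.84, 230.675] pointing down, gripper open.
Joint ranges: [-3, 3], [-0.9, 2.11], [0.09, 2.58], [-1.31, 4.45], [0.11, 2.69], [-2.54, 2.54]. Speed limits (rad/s): [2.39, 2.39, 3.01, 3.14, 3.14, 3.14].

INTERFACE

Orientations are given as a rotation vector (axis times angle).
In Python, from workcell import ctrl gives the robot as it stands.
- The arm moves only by the shell command python3 -m creep 'ROWS'. ROWS is JSON, a list of rows, each an object of numbers: "tx", "ty", "tz": the shift along the world's x, y, z in mm; "rx", "ry", "rz": the turn, a rotation vector about the world's x, y, z in rad; "fingers": the closure in counts, from 0 (fully open) to 255 (shut). A call has 1 to 10 rows; each row is the pose to reach, as a shift and turn from the pose commanded when the call began; what a row does not reach only later rows make up. A row lasts 1/8 s, in which the tool goes at most 62.5 mm and 10.7 degrees, less where a joint would pass 70% of its speed; a pose out of reach is approached as far as the arm can. A call with a gripper value outside its range is refused whole. The fingers move at their own pace and stop on an object; the grip force is fixed at half the most. Time passes only in rows, so rows that repeat a pose let the fingers close. It gives the time, the measured TCP pose, the force and the opening at its end, in the units of the state.
- ctrl.get_obs(): the state, without advancing time (a new reading comes with each control period).
- ctrl.get_image(name): name is "side" or "top" or "wrist"; returns a dict with "pixels" (400x640x3 uint8, blue, green, red), "intrinsics" (3x3 intrinsics, pixels), "rvec" (rotation vector, rad) and "tvec" (3), from world to camera coordinates, as OpenCV has them. Camera axes: x right, y down, z forward; pixel columns grow to the right and rows downward; lengths in mm; the calibration is good to about 2 mm. A picture is of the moment at which its call begins. There is no depth.
- ctrl.close_job(): hands the job in, once; it reports no verdict.
The state is a dict: "t": time; "qpos": joint angles; "qvel": joint speeds; "joint_torque": joint torques, N m; "ee_pos": TCP position; "orientation": TCP orientation; "ft_force": force on the tool from outside, world axes, zero at the start; "moment": the same for the moment, N m; "width": finger opening in mm.
Only numpy, scipy, OpenCV 4.12 (cv2) and the standard library are available. Lean on these libraries where they do the work, as an engineer would, in place of code of your own. Each camera call takes 0.05 s, during which the arm holds its last target.

## Working session

There is one attempt and no reset: what is moved stays moved. The work goes in short steps, Python scripts to look and compute and a shell command to move; the robot and the scene stay as the last step left them, time stands still between calls to the robot, and variables do not carry over. Pictures are saved under pics/ and viewed, and the job is handed in when it is done.

```bash
mkdir -p pics; ls; python3 - <<'E'
from workcell import ctrl
import cv2
o=ctrl.get_obs(); print(o)
for n in ["side","top"]:
    im=ctrl.get_image(n); cv2.imwrite(f"pics/{n}0.png",im["pixels"]); print(n,im["intrinsics"],im["rvec"],im["tvec"])
E
```

```text
pics
{'t': 0.0, 'qpos': array([ 1.20996501e+00,  4.23874190e-01,  1.63067527e+00,  1.05265219e-05,
        1.08859080e+00, -1.90092959e-02]), 'qvel': array([-0.00121376, -0.00072775,  0.00125161,  0.00027663,  0.00025878,
       -0.00125803]), 'joint_torque': array([ 1.99055248e-03, -5.44622612e+01, -2.73669845e+01,  6.46641897e-02,
        2.26884498e-02, -9.39722531e-05]), 'ee_pos': array([209.29111865, 588.34467356, 229.88664947]), 'orientation': array([-1.55562292,  0.26852738, -0.26805209]), 'ft_force': array([-0.68058433, -0.18115053,  0.65853017]), 'moment': array([ 0.06676308,  0.02345463, -0.01508667]), 'width': 87.91236206892621}
side [[506.46223777   0.         320.46083241]
 [  0.         506.46223777 198.30695487]
 [  0.           0.           1.        ]] [ 2.29193274 -0.12076949  0.08321445] [-527.42765194  158.7620735   877.23201654]
top [[451.6221134    0.         316.26566627]
 [  0.         451.6221134  198.6264219 ]
 [  0.           0.           1.        ]] [ 2.19029072 -2.18532238  0.05657601] [ 62.68730346 553.14021468 877.94659564]
```

View pics/side0.png

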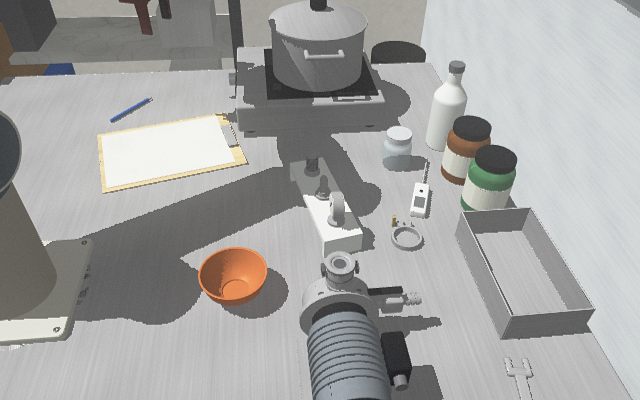

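View pics/top0.png

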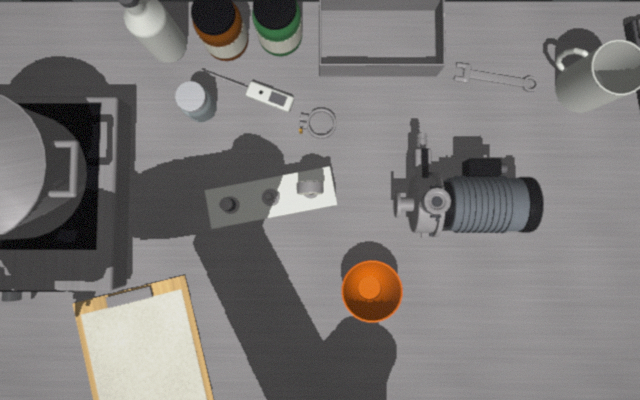

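```bash
cat > h.py <<'E'
import cv2,numpy as np
from workcell import ctrl
def cam(im):
    R=cv2.Rodrigues(np.array(im["rvec"],float))[0]; return np.array(im["intrinsics"]),R,np.array(im["tvec"]).ravel()
def proj(im,P):
    return cv2.projectPoints(np.array(P,float).reshape(-1,3),np.array(im["rvec"]),np.array(im["tvec"]),np.array(im["intrinsics"]),None)[0].reshape(-1,2)
def atz(im,uv,z):
    K,R,t=cam(im); d=R.T@np.linalg.inv(K)@np.array([*uv,1.]); c=-R.T@t
    return c+d*(z-c[2])/d[2]
def crop(px,x0,y0,x1,y1,s,name):
    c=cv2.resize(px[y0:y1,x0:x1],None,fx=s,fy=s,interpolation=cv2.INTER_CUBIC); cv2.imwrite(name,c)
E
python3 - <<'E'
from h import *
a=cv2.imread("pics/side0.png"); b=cv2.imread("pics/top0.png")
crop(np.clip(a*1.5,0,255).astype('uint8'),270,140,410,280,4,"pics/s1.png")
crop(np.clip(b*1.5,0,255).astype('uint8'),190,140,470,250,2.8,"pics/t1.png")
s=ctrl.get_image("side");t=ctrl.get_image("top")
o=ctrl.get_obs()
for i in (s,t): print(-cam(i)[1].T@cam(i)[2], proj(i,o["ee_pos"]))
w=ctrl.get_image("wrist");cv2.imwrite("pics/w0.png",w["pixels"]);print(-cam(w)[1].T@cam(w)[2])
E
```

```text
[ 446.13053992 -607.70367269  710.34155334] [[156.93580575  20.95014655]]
[500.14886222  57.25188271 909.53689174] [[-41.68962847 422.31528096]]
[138.72519599 612.82812002 385.36224231]
```

View pics/s1.png

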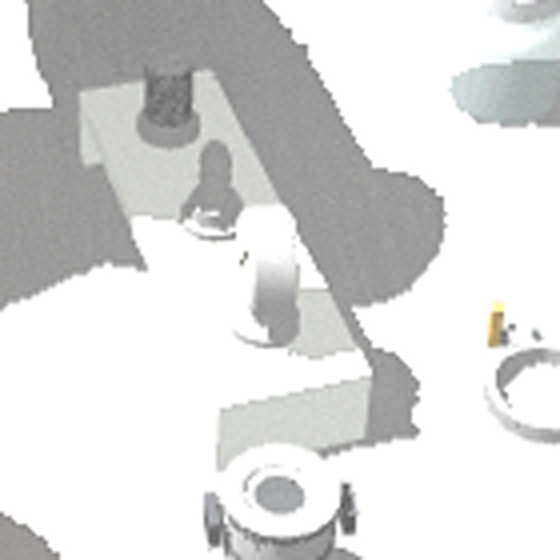

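View pics/t1.png

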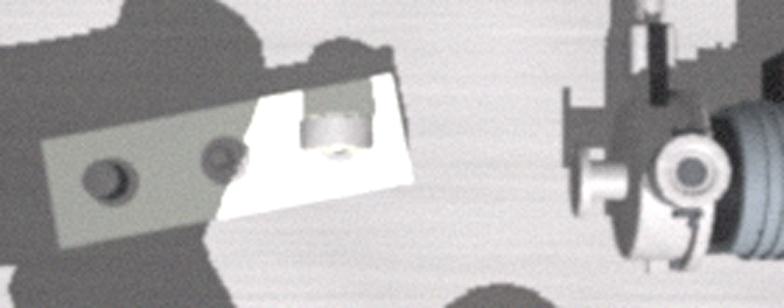

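View pics/w0.png

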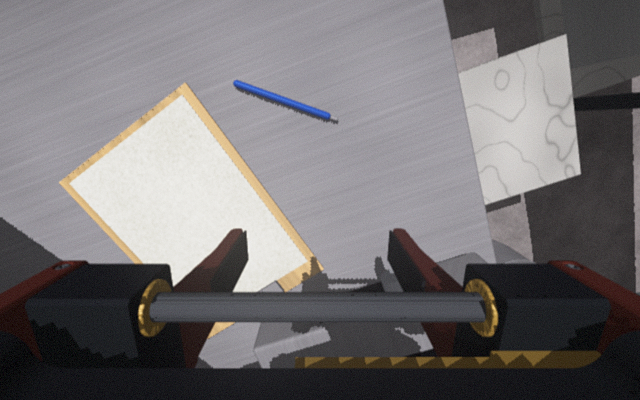

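```bash
python3 - <<'E'
from h import *
a=cv2.imread("pics/side0.png"); b=cv2.imread("pics/top0.png")
g=lambda x:(255*(x/255.)**0.6).astype('uint8')
crop(g(b),200,150,345,235,5.5,"pics/t2.png")
crop(g(b),395,165,495,240,8,"pics/t3.png")
crop(g(a),310,240,380,310,8,"pics/s3.png")
crop(g(a),280,145,380,255,5.4,"pics/s2.png")
t=ctrl.get_image("top")
c=[(190+x/2.8,140+y/2.8) for x,y in [(42,142),(393,73),(413,184),(60,248)]]
P=[atz(t,u,44) for u in c]
for i in range(4): print(P[i],np.linalg.norm(P[i]-P[i-1]))
print("ctr",np.mean(P,0)); print("port",atz(t,(437.1,201.4),168))
print("plug",atz(t,(190+103/2.8,140+179/2.8),92))
E
```

```text
[566.19492892 278.01232086  44.        ] 73.95547006565968
[614.29579577  36.72950751  44.        ] 246.03066762154114
[537.84324433  22.98680039  44.        ] 77.67789016942626
[493.49685246 264.43287937  44.        ] 245.48484988993977
ctr [552.95770537 150.54037703  44.        ]
port [ 539.8831067 -135.5006796  168.       ]
plug [538.56061432 225.74882945  92.        ]
```

View pics/t2.png

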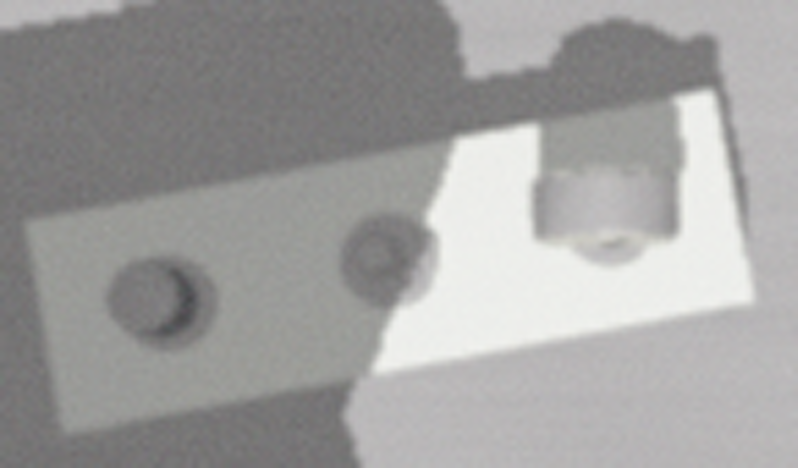

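View pics/t3.png

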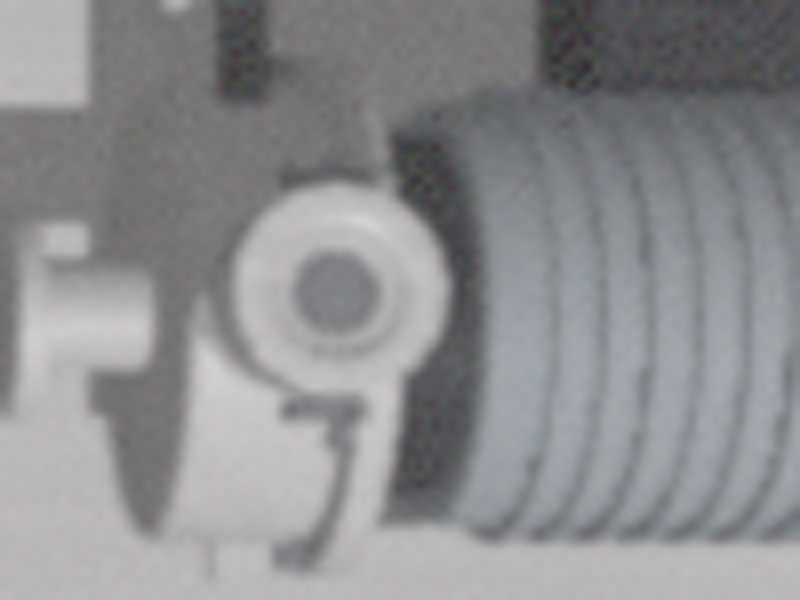

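View pics/s3.png

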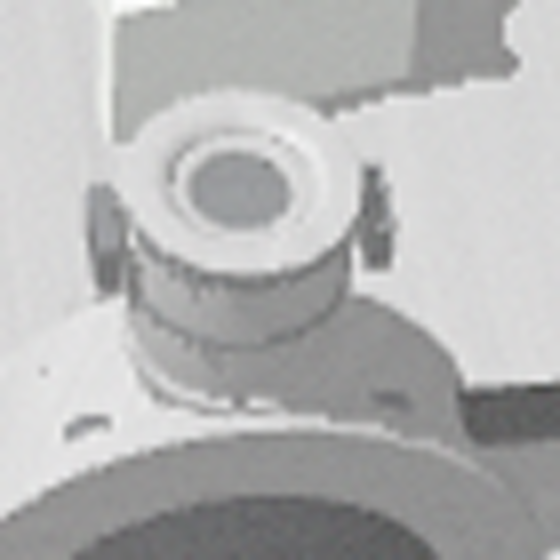

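View pics/s2.png

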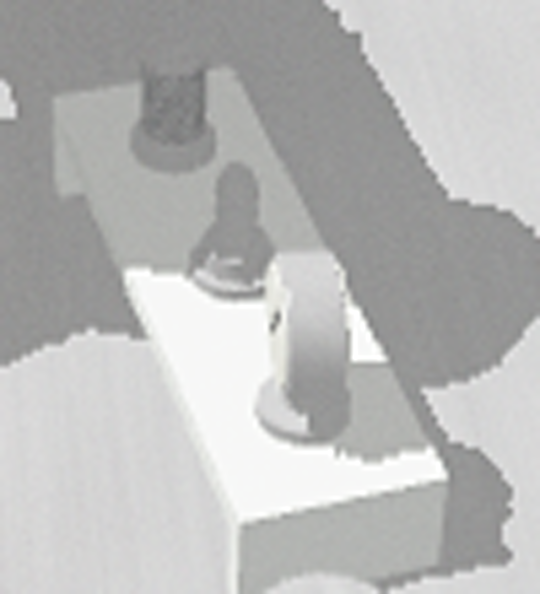

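```bash
python3 - <<'E'
from h import *
from scipy.optimize import least_squares
t=ctrl.get_image("top");s=ctrl.get_image("side")
f=lambda p,sc,x0,y0:[((x+.5)/sc-.5+x0,(y+.5)/sc-.5+y0) for x,y in p]
T=np.array(f([(25,219),(716,89),(755,301),(64,434)],5.5,200,150))
S=np.array(f([(235,68),(446,480),(238,522),(54,95)],5.4,280,145))
L=np.array([(37.5,122.5),(37.5,-122.5),(-37.5,-122.5),(-37.5,122.5)])
def W(p,L,z): 
    c,n=np.cos(p[2]),np.sin(p[2]); return np.c_[p[0]+c*L[:,0]-n*L[:,1],p[1]+n*L[:,0]+c*L[:,1],np.full(len(L),z)]
for nm,u in (("top",[1,0]),("side",[0,1]),("both",[1,1])):
    r=least_squares(lambda p:np.r_[u[0]*(proj(t,W(p,L,44))-T).ravel(),u[1]*(proj(s,W(p,L,44))-S).ravel()],[553,150,.18])
    print(nm,r.x,np.abs(r.fun).max()); print(W(r.x,np.array([(0,78.),(0,0),(0,-78)]),44)[:,:2].round(1).tolist())
print(proj(t,W(r.x,L,44))-T,proj(s,W(r.x,L,44))-S)
print("port top",atz(t,f([(341,289)],8,395,165)[0],168),"side",atz(s,f([(238,183)],8,310,240)[0],168))
print("plugtop top",atz(t,f([(146,297)],5.5,200,150)[0],92),"gauge")
print("barrel diam chk",np.linalg.norm(atz(s,f([(115,183)],8,310,240)[0],168)-atz(s,f([(362,183)],8,310,240)[0],168)))
print("collar side",atz(s,f([(173,140)],5.4,280,145)[0],50), "hose collar",atz(s,f([(231,262)],5.4,280,145)[0],50),"gauge",atz(s,f([(303,408)],5.4,280,145)[0],50))
E
```

```text
top [5.54426063e+02 1.51650979e+02 1.90387750e-01] 0.4129588090429195
[[539.7, 228.2], [554.4, 151.7], [569.2, 75.1]]
side [5.52958719e+02 1.50006693e+02 1.82892926e-01] 0.44858512571209985
[[538.8, 226.7], [553.0, 150.0], [567.1, 73.3]]
both [5.53731672e+02 1.51190018e+02 1.86534228e-01] 0.8117385439232976
[[539.3, 227.8], [553.7, 151.2], [568.2, 74.5]]
[[ 0.61549163  0.44085652]
 [ 0.04439991  0.81173854]
 [ 0.18035619  0.47962039]
 [ 0.11441172 -0.27781985]] [[-0.08391427 -0.79264959]
 [ 0.59131808 -0.61265169]
 [ 0.48329282 -0.23262641]
 [ 0.32451169 -0.17080517]]
port top [ 541.05440701 -135.65957     168.        ] side [ 538.5919939  -137.25518374  168.        ]
plugtop top [539.17155023 226.93782197  92.        ] gauge
barrel diam chk 43.812044204547504
collar side [537.0515202  223.48219823  50.        ] hose collar [551.02431149 149.38414279  50.        ] gauge [566.89696557  69.89662409  50.        ]
```

```bash
python3 - <<'E'
from h import *
from scipy.spatial.transform import Rotation as R
o=ctrl.get_obs(); r=R.from_rotvec(o["orientation"]); print(r.as_matrix().round(3))
z=r.as_matrix()[:,2]; a=np.arctan2(z[1],z[0]); print("jaw yaw",a,"need",.187-a,.187-a+np.pi,.187-a-np.pi, o["qpos"])
print(o["t"], np.array([539.2,227.5,0])-o["ee_pos"])
E
```

```text
[[ 0.942 -0.     0.335]
 [-0.335 -0.     0.942]
 [-0.    -1.    -0.   ]]
jaw yaw 1.228945025605481 need -1.041945025605481 2.099647627984312 -4.183537679195274 [ 1.20997065e+00  4.23204801e-01  1.63000141e+00  3.57117012e-05
  1.08862054e+00 -1.89909362e-02]
0.4 [ 329.76056973 -361.26675648 -230.56966402]
```

```bash
python3 -m creep '[{"tx":20,"ty":-22,"rz":-0.07},{"tx":60,"ty":-66,"rz":-0.2},{"tx":105,"ty":-115,"rz":-0.36},{"tx":150,"ty":-164,"rz":-0.52},{"tx":195,"ty":-214,"rz":-0.68},{"tx":240,"ty":-263,"rz":-0.83},{"tx":285,"ty":-312,"rz":-0.95,"tz":-20},{"tx":315,"ty":-345,"rz":-1.02,"tz":-40},{"tx":329.5,"ty":-361,"rz":-1.042,"tz":-60},{"tx":329.5,"ty":-361,"rz":-1.042,"tz":-70}]'; python3 - <<'E'
from h import *
w=ctrl.get_image("wrist");cv2.imwrite("pics/w1.png",w["pixels"])
o=ctrl.get_obs();print(o["t"],o["ee_pos"],o["orientation"],o["ft_force"],o["qvel"].round(3))
print(proj(w,[(539.2,227.5,92),(540.3,227,50),(539.2,227.5,44),(553.7,151,44)]))
E
```

```text
0.45 [209.45250801 588.79816125 230.61755766] [-1.55422454  0.26822028 -0.26820488] [0.11743617 0.4421662  0.18349811] [ 0.001 -0.001 -0.002  0.001 -0.002  0.   ]
[[164.231387   474.29504365]
 [177.7361881  443.85579346]
 [179.43289742 439.33155755]
 [142.82290435 456.31177172]]schema error: expected keys tx, ty, tz, rx, ry, rz, fingers
```

View pics/w1.png

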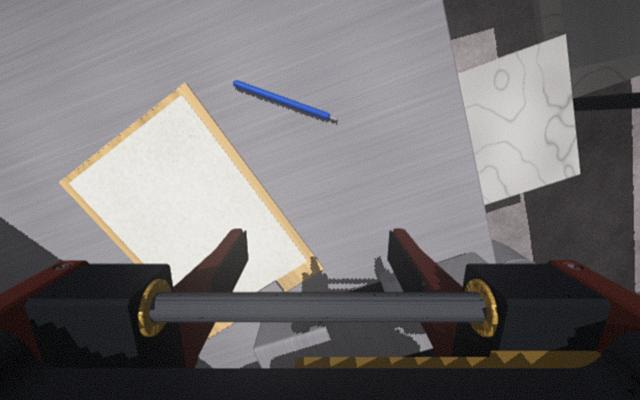

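```bash
python3 -m creep '[{"tx":20,"ty":-22,"tz":0,"rx":0,"ry":0,"rz":-0.07,"fingers":0},{"tx":60,"ty":-66,"tz":0,"rx":0,"ry":0,"rz":-0.2,"fingers":0},{"tx":105,"ty":-115,"tz":0,"rx":0,"ry":0,"rz":-0.36,"fingers":0},{"tx":150,"ty":-164,"tz":0,"rx":0,"ry":0,"rz":-0.52,"fingers":0},{"tx":195,"ty":-214,"tz":0,"rx":0,"ry":0,"rz":-0.68,"fingers":0},{"tx":240,"ty":-263,"tz":0,"rx":0,"ry":0,"rz":-0.83,"fingers":0},{"tx":285,"ty":-312,"tz":-20,"rx":0,"ry":0,"rz":-0.95,"fingers":0},{"tx":315,"ty":-345,"tz":-40,"rx":0,"ry":0,"rz":-1.02,"fingers":0},{"tx":329.5,"ty":-361,"tz":-60,"rx":0,"ry":0,"rz":-1.042,"fingers":0},{"tx":329.5,"ty":-361,"tz":-70,"rx":0,"ry":0,"rz":-1.042,"fingers":0}]'; python3 - <<'E'
from h import *
w=ctrl.get_image("wrist");cv2.imwrite("pics/w1.png",w["pixels"])
o=ctrl.get_obs();print(o["t"],o["ee_pos"],o["orientation"],o["ft_force"],o["qvel"].round(3))
print(proj(w,[(539.2,227.5,92),(540.3,227,50),(539.2,227.5,44),(553.7,151,44)]))
E
```

```text
t: 1.7
ee_pos: [539.6, 226.0, 159.4]
orientation: [-1.292, 1.074, -1.072]
ft_force: [-0.8, -0.0, 0.6]
width: 87.5
1.75 [538.27625177 226.86549552 158.6067275 ] [-1.29369127  1.0733846  -1.07070426] [-0.33862148  1.14919391 -0.66082466] [ 0.034 -0.025  0.004  0.003  0.036  0.002]
[[318.45256982 211.2055851 ]
 [319.4300172  198.52196316]
 [318.40642653 196.23914784]
 [318.6411375  266.75506178]]
```

View pics/w1.png

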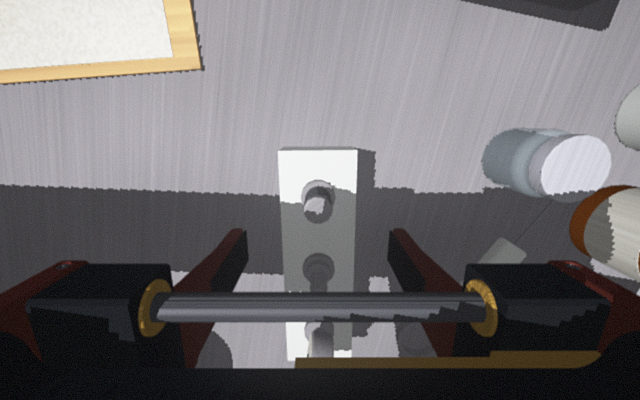

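```bash
python3 - <<'E'
from h import *
b=cv2.imread("pics/w1.png")
crop(b,270,140,370,280,5,"pics/w1c.png")
E
```

```text
(no output)
```

View pics/w1c.png

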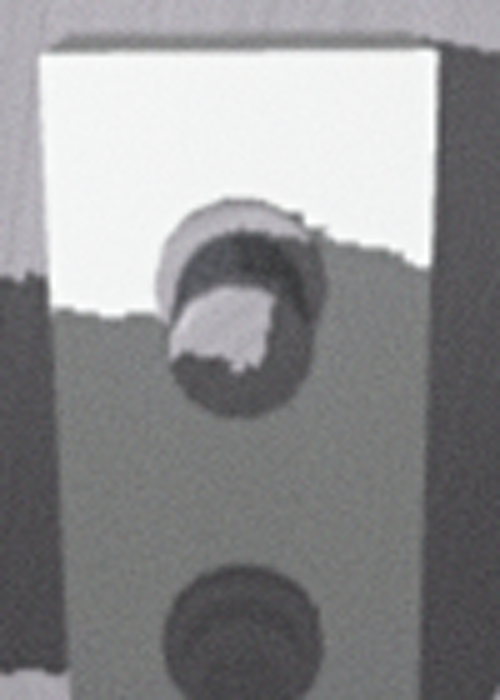

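```bash
python3 -m creep '[{"tx":0,"ty":0,"tz":-20,"rx":0,"ry":0,"rz":0,"fingers":0},{"tx":0,"ty":0,"tz":-45,"rx":0,"ry":0,"rz":0,"fingers":0},{"tx":0,"ty":0,"tz":-70,"rx":0,"ry":0,"rz":0,"fingers":0},{"tx":0,"ty":0,"tz":-90,"rx":0,"ry":0,"rz":0,"fingers":0},{"tx":0,"ty":0,"tz":-98,"rx":0,"ry":0,"rz":0,"fingers":0},{"tx":0,"ty":0,"tz":-98,"rx":0,"ry":0,"rz":0,"fingers":0}]'; python3 - <<'E'
from h import *
w=ctrl.get_image("wrist");crop(w["pixels"],170,140,470,300,2.6,"pics/w2.png");
o=ctrl.get_obs();print(o["t"],o["ee_pos"],o["orientation"],o["ft_force"],o["qvel"].round(3))
E
```

```text
t: 2.5
ee_pos: [538.7, 228.2, 62.6]
orientation: [-1.292, 1.07, -1.07]
ft_force: [0.3, -0.6, -0.4]
width: 87.6
2.55 [539.16829336 228.20879272  63.08003825] [-1.2915071   1.06987152 -1.07019397] [-0.85990762  0.34336741 -0.47400511] [-0.006 -0.012 -0.004  0.    -0.    -0.001]
```

View pics/w2.png

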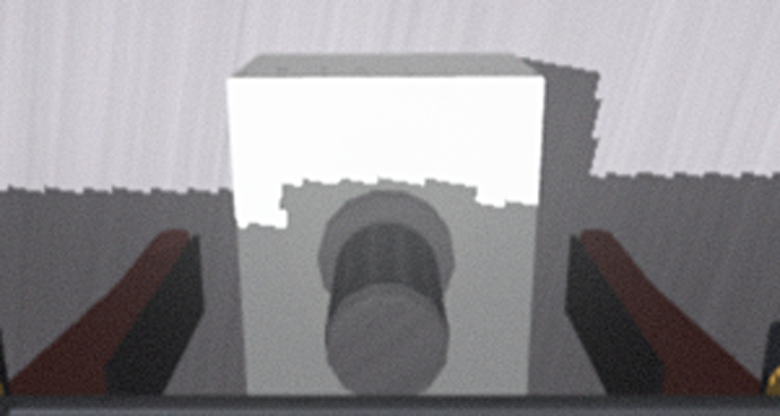

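```bash
python3 -m creep '[{"tx":0,"ty":0,"tz":0,"rx":0,"ry":0,"rz":0,"fingers":255},{"tx":0,"ty":0,"tz":0,"rx":0,"ry":0,"rz":0,"fingers":255},{"tx":0,"ty":0,"tz":0,"rx":0,"ry":0,"rz":0,"fingers":255},{"tx":0,"ty":0,"tz":0,"rx":0,"ry":0,"rz":0,"fingers":255},{"tx":0,"ty":0,"tz":0,"rx":0,"ry":0,"rz":0,"fingers":255},{"tx":0,"ty":0,"tz":0,"rx":0,"ry":0,"rz":0,"fingers":255},{"tx":0,"ty":0,"tz":0,"rx":0,"ry":0,"rz":0,"fingers":255},{"tx":0,"ty":0,"tz":0,"rx":0,"ry":0,"rz":0,"fingers":255}]'; python3 - <<'E'
from h import *
w=ctrl.get_image("wrist");crop(w["pixels"],170,140,470,300,2.6,"pics/w3.png");
o=ctrl.get_obs();print(o["t"],o["ee_pos"],o["orientation"],o["ft_force"],o["moment"],o["width"])
print("plug top from w2",atz(w,((386+.5)/2.6-.5+170,(341+.5)/2.6-.5+140),92))
E
```

```text
t: 3.55
ee_pos: [539.0, 227.8, 62.7]
orientation: [-1.292, 1.07, -1.07]
ft_force: [0.6, 0.5, -0.4]
width: 23.5
3.6 [539.08151306 227.87296319  62.66416143] [-1.29164253  1.07023841 -1.0704052 ] [0.71066413 0.59378674 0.03860369] [-0.07123883 -0.03173096 -0.02116167] 23.40755352093215
plug top from w2 [538.30139967 229.50658323  92.        ]
```

View pics/w3.png

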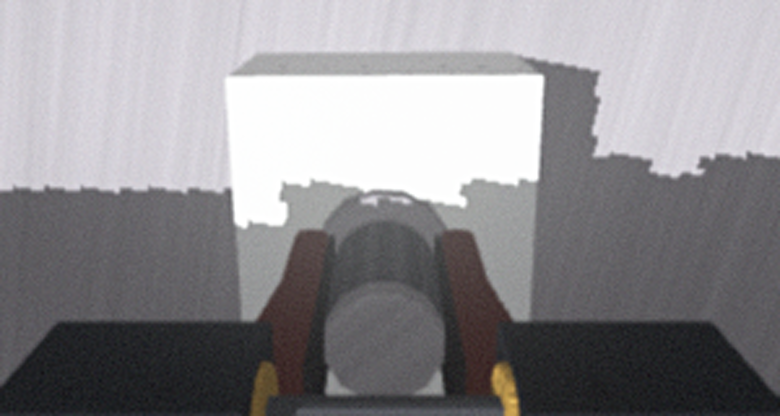

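```bash
python3 -m creep '[{"tx":0,"ty":0,"tz":8,"rx":0,"ry":0,"rz":0,"fingers":255},{"tx":0,"ty":0,"tz":25,"rx":0,"ry":0,"rz":0,"fingers":255},{"tx":0,"ty":0,"tz":55,"rx":0,"ry":0,"rz":0,"fingers":255},{"tx":0,"ty":0,"tz":90,"rx":0,"ry":0,"rz":0,"fingers":255},{"tx":0,"ty":0,"tz":125,"rx":0,"ry":0,"rz":0,"fingers":255},{"tx":0,"ty":0,"tz":155,"rx":0,"ry":0,"rz":0,"fingers":255},{"tx":0,"ty":0,"tz":172,"rx":0,"ry":0,"rz":0,"fingers":255},{"tx":0,"ty":0,"tz":172,"rx":0,"ry":0,"rz":0,"fingers":255}]'
python3 -m creep '[{"tx":0,"ty":-15,"tz":0,"rx":0,"ry":0,"rz":0,"fingers":255},{"tx":0,"ty":-50,"tz":0,"rx":0,"ry":0,"rz":0,"fingers":255},{"tx":0,"ty":-100,"tz":0,"rx":0,"ry":0,"rz":0,"fingers":255},{"tx":0,"ty":-155,"tz":0,"rx":0,"ry":0,"rz":0,"fingers":255},{"tx":0,"ty":-210,"tz":0,"rx":0,"ry":0,"rz":0,"fingers":255},{"tx":0,"ty":-265,"tz":0,"rx":0,"ry":0,"rz":0,"fingers":255},{"tx":0,"ty":-315,"tz":0,"rx":0,"ry":0,"rz":0,"fingers":255},{"tx":0,"ty":-350,"tz":0,"rx":0,"ry":0,"rz":0,"fingers":255},{"tx":0.5,"ty":-364,"tz":0,"rx":0,"ry":0,"rz":0,"fingers":255},{"tx":0.5,"ty":-364,"tz":0,"rx":0,"ry":0,"rz":0,"fingers":255}]'
python3 - <<'E'
from h import *
g=lambda x:(255*(x/255.)**0.6).astype('uint8')
o=ctrl.get_obs();print(o["t"],o["ee_pos"],o["orientation"],o["ft_force"],o["moment"],o["width"])
for n in("top","side","wrist"):
    w=ctrl.get_image(n);cv2.imwrite(f"pics/{n}4.png",w["pixels"])
b=cv2.imread("pics/side4.png");crop(g(b),280,180,400,310,4.5,"pics/s4c.png")
b=cv2.imread("pics/wrist4.png");crop(b,170,140,470,360,2.6,"pics/w4c.png")
E
```

```text
t: 4.6
ee_pos: [539.5, 228.0, 236.2]
orientation: [-1.289, 1.069, -1.071]
ft_force: [-0.2, 0.3, -2.5]
width: 23.4
t: 5.85
ee_pos: [538.7, -136.7, 233.7]
orientation: [-1.292, 1.073, -1.07]
ft_force: [0.1, 0.3, -3.0]
width: 24.0
5.85 [ 538.71654317 -136.734619    233.69938505] [-1.291784    1.07318736 -1.07023527] [ 0.06289787  0.31106506 -2.9973362 ] [-0.09963709 -0.01654728 -0.01308397] 24.004825887057223
```

View pics/s4c.png

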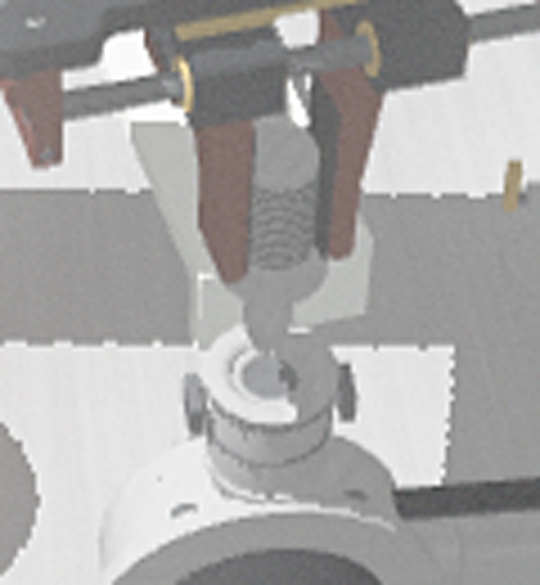

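View pics/top4.png

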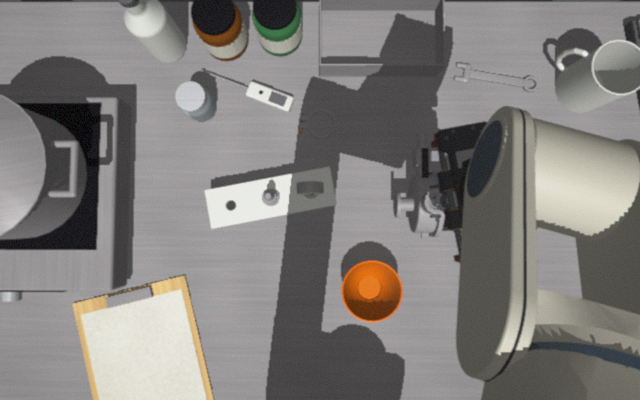

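View pics/w4c.png

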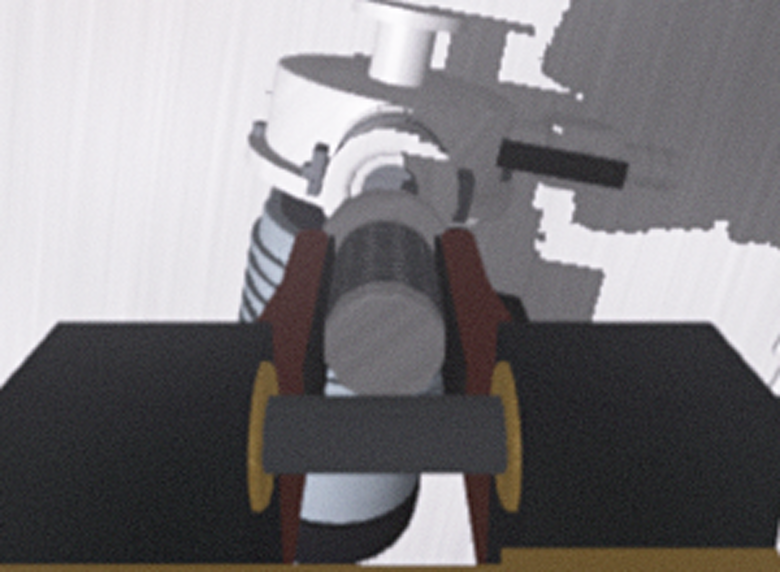

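```bash
cat >> h.py <<'E'
def ov(img,im,px,py,zc,port,scale,x0,y0,x1,y1,name,gam=0.6):
    # overlay plug model (collar underside zc) and port circle
    big=cv2.resize((255*(img/255.)**gam).astype('uint8')[y0:y1,x0:x1],None,fx=scale,fy=scale,interpolation=cv2.INTER_CUBIC)
    th=np.linspace(0,2*np.pi,60)
    def ring(cx,cy,z,r,col):
        p=proj(im,np.c_[cx+r*np.cos(th),cy+r*np.sin(th),np.full(60,z)])
        p=((p-[x0,y0]+.5)*scale-.5); cv2.polylines(big,[np.round(p*8).astype(np.int32)],True,col,1,cv2.LINE_AA,3)
    if px is not None:
        for z,r in((48,12),(6,12),(6,17),(0,17),(-22,8),(-35,4)): ring(px,py,zc+z,r,(0,0,255))
    ring(port[0],port[1],168,22.5,(0,200,0)); ring(port[0],port[1],168,11.5,(0,200,0))
    cv2.imwrite(name,big)
E
python3 - <<'E'
from h import *
s=ctrl.get_image("side")
ov(s["pixels"],s,538.9,-136.4,215.5,(538.6,-137.2),5.2,285,195,385,305,"pics/s5.png")
w=ctrl.get_image("wrist")
ov(w["pixels"],w,538.9,-136.4,215.5,(540,-136.5),4,260,160,400,300,"pics/w5.png",1)
print(ctrl.get_obs()["ee_pos"],ctrl.get_obs()["t"])
E
```

```text
[ 539.41981609 -135.02102342  234.54886523] 6.1
```

View pics/s5.png

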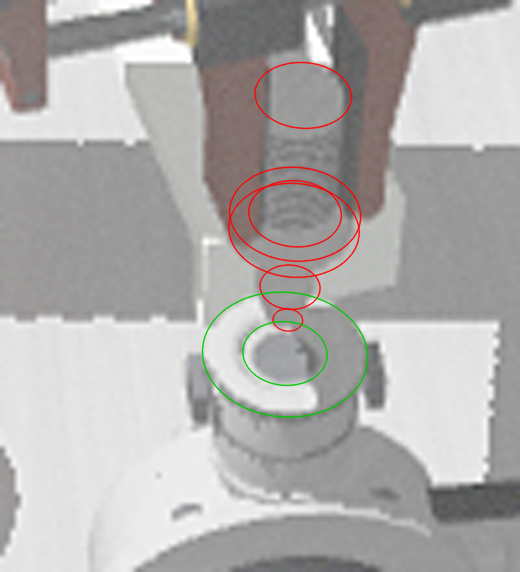

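View pics/w5.png

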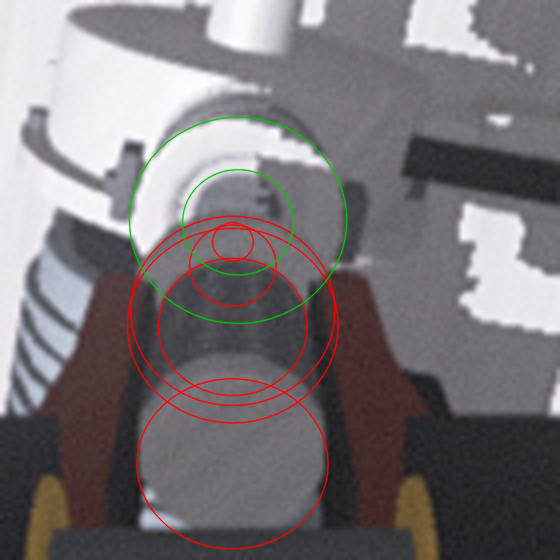

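```bash
python3 - <<'E'
from h import *
P=[];I=[]
for k in range(4):
    w=ctrl.get_image("wrist"); P.append(-cam(w)[1].T@cam(w)[2]); I.append(w["pixels"].astype(float))
    print(P[-1].round(2),ctrl.get_obs()["ee_pos"].round(2),np.array(w["rvec"]).ravel().round(4))
a=np.mean(I,0).astype('uint8'); cv2.imwrite("pics/wavg.png",a); np.savez("w.npz",**{k:w[k] for k in("intrinsics","rvec","tvec")})
crop(a,270,160,370,300,4.2,"pics/w6.png"); crop((255*(a/255.)**.5).astype('uint8'),285,180,360,240,9,"pics/w6b.png")
E
```

```text
[525.05 -62.68 389.74] [ 539.5  -135.13  234.65] [-2.8536 -0.2693 -0.0355]
[525.09 -62.76 389.82] [ 539.53 -135.26  234.7 ] [-2.8535 -0.2692 -0.0358]
[525.12 -62.88 389.88] [ 539.54 -135.39  234.71] [-2.8534 -0.269  -0.0359]
[525.14 -63.02 389.9 ] [ 539.54 -135.55  234.75] [-2.8534 -0.2687 -0.036 ]
```

View pics/w6.png

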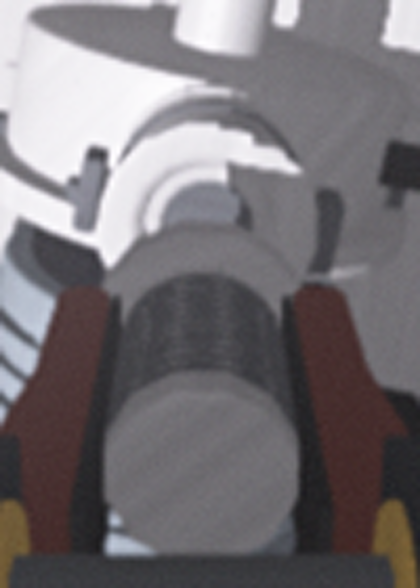

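View pics/w6b.png

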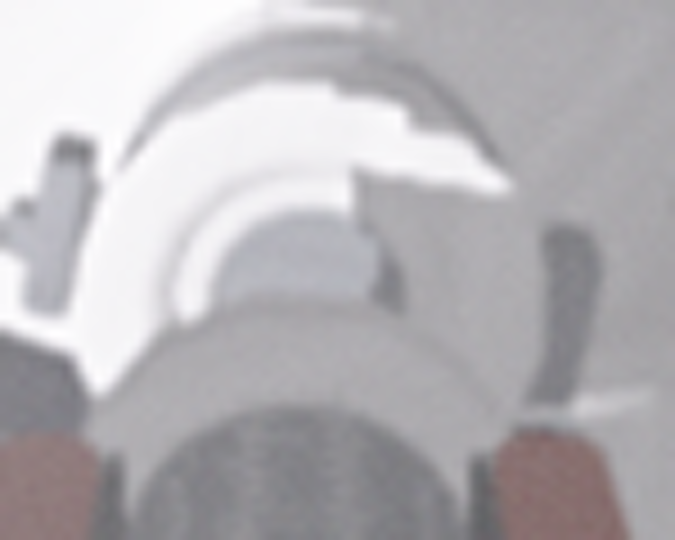

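```bash
python3 - <<'E'
from h import *
from scipy.optimize import least_squares
w=dict(np.load("w.npz"))
A=lambda p:((p[0]+.5)/4.2-.5+270,(p[1]+.5)/4.2-.5+160)
B=lambda p:((p[0]+.5)/9-.5+285,(p[1]+.5)/9-.5+180)
th=np.linspace(0,2*np.pi,721)
def ring(c,z,r): return proj(w,np.c_[c[0]+r*np.cos(th),c[1]+r*np.sin(th),np.full(721,z)])
def fit(z,r,L=None,Rr=None,T=None,Bt=None):
    def f(c):
        q=ring(c,z,r);o=[]
        if L is not None:o.append(q[:,0].min()-L)
        if Rr is not None:o.append(q[:,0].max()-Rr)
        if T is not None:o.append(q[:,1].min()-T)
        if Bt is not None:o.append(q[:,1].max()-Bt)
        return o
    r=least_squares(f,[539,-136]);return r.x.round(2),r.fun.round(2)
print("ptop",fit(264,12,A((104,0))[0],A((299,0))[0],None,A((0,553))[1]))
print("collar",fit(222,17,A((103,0))[0],A((306,0))[0],A((0,222))[1]))
print("rim",fit(168,22.5,B((75,0))[0],B((540,0))[0],B((0,82))[1]))
print("chamf",fit(168,11.5,B((163,0))[0],None,B((0,172))[1]))
E
```

```text
ptop (array([ 538.48, -133.54]), array([-0.87,  0.87,  0.05]))
collar (array([ 539.02, -134.06]), array([-2.32,  2.32,  0.12]))
rim (array([ 540.03, -136.98]), array([-1.32,  1.32,  0.07]))
chamf (array([ 537.79, -134.67]), array([ 0., -0.]))
```

```bash
python3 - <<'E'
from h import *
I=[]
for k in range(3):
    w=ctrl.get_image("side"); I.append(w["pixels"].astype(float))
a=np.mean(I,0)
crop((255*(a/255.)**.6).astype('uint8'),315,215,365,290,8,"pics/s6.png")
# predicted pixel sensitivity
p0=proj(w,[(538.9,-136.4,181),(539.9,-136.4,181),(538.9,-135.4,181),(540,-136.5,168)]);print(((p0-[315,215]+.5)*8-.5).round(1))
E
```

```text
[[202.4 329.8]
 [208.1 329.4]
 [201.6 325.5]
 [205.3 379.2]]
```

View pics/s6.png

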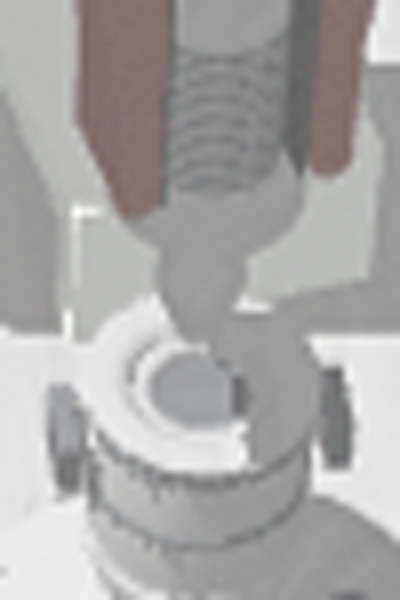

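```bash
python3 -m creep '[{"tx":0.5,"ty":-0.7,"tz":-4,"rx":0,"ry":0,"rz":0,"fingers":255},{"tx":0.5,"ty":-0.7,"tz":-10,"rx":0,"ry":0,"rz":0,"fingers":255},{"tx":0.5,"ty":-0.7,"tz":-14,"rx":0,"ry":0,"rz":0,"fingers":255},{"tx":0.5,"ty":-0.7,"tz":-18,"rx":0,"ry":0,"rz":0,"fingers":255},{"tx":0.5,"ty":-0.7,"tz":-20,"rx":0,"ry":0,"rz":0,"fingers":255},{"tx":0.5,"ty":-0.7,"tz":-20,"rx":0,"ry":0,"rz":0,"fingers":255}]'
python3 -m creep '[{"tx":0,"ty":0,"tz":-2,"rx":0,"ry":0,"rz":0,"fingers":255},{"tx":0,"ty":0,"tz":-4,"rx":0,"ry":0,"rz":0,"fingers":255}]'
python3 -m creep '[{"tx":0,"ty":0,"tz":-2,"rx":0,"ry":0,"rz":0,"fingers":255},{"tx":0,"ty":0,"tz":-4,"rx":0,"ry":0,"rz":0,"fingers":255}]'
```

```text
t: 7.2
ee_pos: [539.9, -136.9, 214.5]
orientation: [-1.292, 1.071, -1.07]
ft_force: [-0.1, -0.2, -1.3]
width: 23.4
t: 7.45
ee_pos: [540.1, -136.9, 210.7]
orientation: [-1.292, 1.07, -1.071]
ft_force: [-0.2, -0.7, -2.1]
width: 24.1
t: 7.7
ee_pos: [540.3, -136.9, 206.7]
orientation: [-1.291, 1.07, -1.071]
ft_force: [1.5, -0.2, -1.6]
width: 23.7
```

```bash
python3 -m creep '[{"tx":0,"ty":0,"tz":-1.5,"rx":0,"ry":0,"rz":0,"fingers":255},{"tx":0,"ty":0,"tz":-3,"rx":0,"ry":0,"rz":0,"fingers":255}]'
python3 -m creep '[{"tx":0,"ty":0,"tz":-1,"rx":0,"ry":0,"rz":0,"fingers":255},{"tx":0,"ty":0,"tz":-2,"rx":0,"ry":0,"rz":0,"fingers":255}]'
python3 -m creep '[{"tx":0,"ty":0,"tz":-1,"rx":0,"ry":0,"rz":0,"fingers":255},{"tx":0,"ty":0,"tz":-2,"rx":0,"ry":0,"rz":0,"fingers":255}]'
```

```text
t: 7.95
ee_pos: [540.7, -136.9, 204.0]
orientation: [-1.291, 1.069, -1.071]
ft_force: [2.4, 0.9, -0.4]
width: 23.9
t: 8.2
ee_pos: [540.8, -137.0, 202.6]
orientation: [-1.291, 1.069, -1.072]
ft_force: [1.6, 1.2, 7.8]
width: 23.3
t: 8.45
ee_pos: [540.9, -137.0, 201.3]
orientation: [-1.291, 1.068, -1.072]
ft_force: [-0.5, 0.9, 11.9]
width: 23.5
```

```bash
python3 -m creep '[{"tx":0,"ty":0,"tz":-1,"rx":0,"ry":0,"rz":0,"fingers":255},{"tx":0,"ty":0,"tz":-2,"rx":0,"ry":0,"rz":0,"fingers":255}]'
python3 -m creep '[{"tx":0,"ty":0,"tz":-1,"rx":0,"ry":0,"rz":0,"fingers":255},{"tx":0,"ty":0,"tz":-2,"rx":0,"ry":0,"rz":0,"fingers":255}]'
python3 -c "
from workcell import ctrl
o=ctrl.get_obs();print(o['ee_pos'],o['ft_force'],o['moment'])"
```

```text
t: 8.7
ee_pos: [541.0, -137.1, 199.6]
orientation: [-1.291, 1.068, -1.072]
ft_force: [-1.4, 0.5, 14.7]
width: 23.3
t: 8.95
ee_pos: [541.1, -137.1, 198.4]
orientation: [-1.29, 1.068, -1.072]
ft_force: [-3.4, 1.9, 22.5]
width: 23.9
[ 541.13895665 -137.13089223  198.39819669] [-3.40666216  1.86313188 22.52086796] [ 0.40404728  0.74299    -0.07733159]
```

```bash
python3 -m creep '[{"tx":-0.3,"ty":0,"tz":-0.7,"rx":0,"ry":0,"rz":0,"fingers":255},{"tx":-0.6,"ty":0.2,"tz":-1.4,"rx":0,"ry":0,"rz":0,"fingers":255}]'
python3 -c "
from workcell import ctrl
o=ctrl.get_obs();print(o['ee_pos'],o['ft_force'],o['moment'])"
```

```text
t: 9.2
ee_pos: [541.0, -137.1, 197.5]
orientation: [-1.29, 1.067, -1.073]
ft_force: [-1.3, 1.6, 22.1]
width: 23.5
[ 541.00847653 -137.05417469  197.45868193] [-1.29661884  1.60966269 22.09053996] [ 0.28142732  0.49247345 -0.01323765]
```

```bash
python3 -m creep '[{"tx":-0.2,"ty":0,"tz":-0.7,"rx":0,"ry":0,"rz":0,"fingers":255},{"tx":-0.3,"ty":0.1,"tz":-1.4,"rx":0,"ry":0,"rz":0,"fingers":255}]'
python3 -m creep '[{"tx":0,"ty":0,"tz":-0.7,"rx":0,"ry":0,"rz":0,"fingers":255},{"tx":0,"ty":0,"tz":-1.4,"rx":0,"ry":0,"rz":0,"fingers":255}]'
```

```text
t: 9.45
ee_pos: [540.9, -137.0, 196.2]
orientation: [-1.29, 1.066, -1.074]
ft_force: [-2.1, 1.3, 20.3]
width: 23.5
t: 9.7
ee_pos: [540.6, -136.9, 193.5]
orientation: [-1.29, 1.067, -1.073]
ft_force: [2.9, 1.0, 5.3]
width: 23.8
```

```bash
python3 -m creep '[{"tx":0,"ty":0,"tz":-0.7,"rx":0,"ry":0,"rz":0,"fingers":255},{"tx":0,"ty":0,"tz":-1.4,"rx":0,"ry":0,"rz":0,"fingers":255}]'
python3 -m creep '[{"tx":0,"ty":0,"tz":-0.7,"rx":0,"ry":0,"rz":0,"fingers":255},{"tx":0,"ty":0,"tz":-1.4,"rx":0,"ry":0,"rz":0,"fingers":255}]'
```

```text
t: 9.95
ee_pos: [540.1, -136.8, 189.5]
orientation: [-1.291, 1.068, -1.072]
ft_force: [10.3, -1.5, -11.9]
width: 23.8
t: 10.2
ee_pos: [540.1, -136.8, 187.8]
orientation: [-1.291, 1.069, -1.072]
ft_force: [6.5, -0.6, -7.2]
width: 23.6
```

```bash
python3 -m creep '[{"tx":0,"ty":0,"tz":-0.5,"rx":0,"ry":0,"rz":0,"fingers":255},{"tx":0,"ty":0,"tz":-1,"rx":0,"ry":0,"rz":0,"fingers":255}]'
```

```text
t: 10.45
ee_pos: [540.0, -136.8, 187.2]
orientation: [-1.291, 1.069, -1.072]
ft_force: [6.5, 0.6, -4.7]
width: 23.4
```

```bash
python3 -m creep '[{"tx":0.3,"ty":0,"tz":-0.7,"rx":0,"ry":0,"rz":0,"fingers":255},{"tx":0.6,"ty":0,"tz":-1.4,"rx":0,"ry":0,"rz":0,"fingers":255}]'
python3 -m creep '[{"tx":0,"ty":0,"tz":-0.6,"rx":0,"ry":0,"rz":0,"fingers":255},{"tx":0,"ty":0,"tz":-1.2,"rx":0,"ry":0,"rz":0,"fingers":255}]'
```

```text
t: 10.7
ee_pos: [540.1, -136.8, 186.6]
orientation: [-1.292, 1.07, -1.071]
ft_force: [2.4, 0.5, 7.4]
width: 23.3
t: 10.95
ee_pos: [540.1, -136.8, 186.6]
orientation: [-1.292, 1.069, -1.071]
ft_force: [-1.4, 1.4, 17.5]
width: 23.7
```

```bash
python3 -m creep '[{"tx":0,"ty":0,"tz":-0.5,"rx":0,"ry":0,"rz":0,"fingers":255},{"tx":0,"ty":0,"tz":-1,"rx":0,"ry":0,"rz":0,"fingers":255},{"tx":0,"ty":0,"tz":-1,"rx":0,"ry":0,"rz":0,"fingers":255}]'
python3 - <<'E'
from h import *
s=ctrl.get_image("side");o=ctrl.get_obs();print(o["ee_pos"],o["ft_force"])
crop((255*(s["pixels"]/255.)**.6).astype('uint8'),300,195,380,295,6,"pics/s7.png")
E
```

```text
t: 11.32
ee_pos: [540.1, -136.8, 186.5]
orientation: [-1.291, 1.069, -1.072]
ft_force: [-2.9, 1.8, 20.8]
width: 23.5
[ 540.13857663 -136.79251017  186.53088653] [-2.862211    1.68745706 20.22469761]
```

View pics/s7.png

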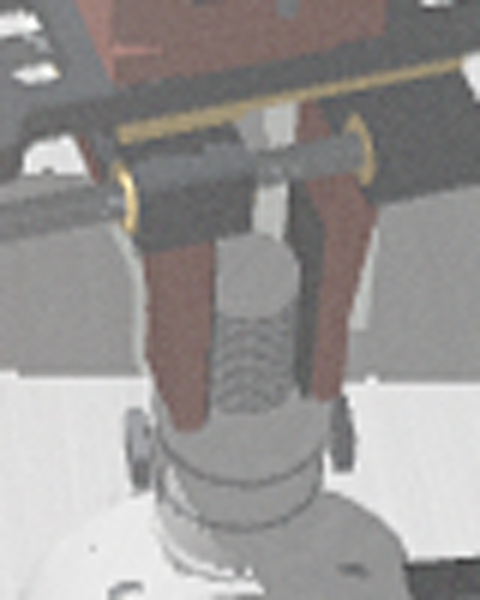

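```bash
python3 -m creep '[{"tx":-0.1,"ty":0,"tz":0.8,"rx":0,"ry":0,"rz":0,"fingers":255},{"tx":-0.2,"ty":0,"tz":1.6,"rx":0,"ry":0,"rz":0,"fingers":255},{"tx":-0.2,"ty":0,"tz":2.4,"rx":0,"ry":0,"rz":0,"fingers":255},{"tx":-0.2,"ty":0,"tz":3.0,"rx":0,"ry":0,"rz":0,"fingers":255},{"tx":-0.2,"ty":0,"tz":3.5,"rx":0,"ry":0,"rz":0,"fingers":255}]'
python3 -m creep '[{"tx":0,"ty":0,"tz":0.4,"rx":0,"ry":0,"rz":0,"fingers":255},{"tx":0,"ty":0,"tz":0.8,"rx":0,"ry":0,"rz":0,"fingers":255}]'
```

```text
t: 12.0
ee_pos: [539.9, -136.7, 186.8]
orientation: [-1.291, 1.07, -1.071]
ft_force: [7.1, -0.7, -8.0]
width: 23.4
t: 12.25
ee_pos: [539.8, -136.6, 187.1]
orientation: [-1.291, 1.07, -1.071]
ft_force: [8.3, 0.0, -11.4]
width: 23.4
```

```bash
python3 -m creep '[{"tx":0.4,"ty":0,"tz":0.3,"rx":0,"ry":0,"rz":0,"fingers":255},{"tx":0.8,"ty":0,"tz":0.6,"rx":0,"ry":0,"rz":0,"fingers":255}]'
```

```text
t: 12.5
ee_pos: [540.0, -136.6, 187.3]
orientation: [-1.292, 1.071, -1.07]
ft_force: [6.2, -1.3, -10.3]
width: 23.4
```

```bash
python3 -m creep '[{"tx":0.3,"ty":0,"tz":0.3,"rx":0,"ry":0,"rz":0,"fingers":255},{"tx":0.6,"ty":0,"tz":0.6,"rx":0,"ry":0,"rz":0,"fingers":255}]'
```

```text
t: 12.75
ee_pos: [540.2, -136.6, 187.7]
orientation: [-1.293, 1.072, -1.069]
ft_force: [6.5, -1.5, -11.3]
width: 23.2
```

```bash
python3 -m creep '[{"tx":0.2,"ty":0,"tz":0.3,"rx":0,"ry":0,"rz":0,"fingers":255},{"tx":0.4,"ty":0,"tz":0.6,"rx":0,"ry":0,"rz":0,"fingers":255}]'; python3 -c "
from workcell import ctrl
o=ctrl.get_obs();print(o['ee_pos'],o['ft_force'],o['moment'])"
```

```text
t: 13.0
ee_pos: [540.4, -136.6, 188.0]
orientation: [-1.293, 1.072, -1.069]
ft_force: [6.3, -1.7, -13.5]
width: 23.8
[ 540.41010832 -136.57734171  188.03365189] [  6.25457706  -1.66736199 -13.45256588] [-0.52434583 -1.293787    0.06400591]
```

```bash
python3 -m creep '[{"tx":0.3,"ty":0,"tz":0.2,"rx":0,"ry":0,"rz":0,"fingers":255},{"tx":0.6,"ty":-0.1,"tz":0.4,"rx":0,"ry":0,"rz":0,"fingers":255}]'; python3 -c "
from workcell import ctrl
o=ctrl.get_obs();print(o['ee_pos'],o['ft_force'],o['moment'])"
```

```text
t: 13.25
ee_pos: [540.5, -136.6, 188.1]
orientation: [-1.294, 1.073, -1.068]
ft_force: [5.4, -2.6, -14.4]
width: 23.3
[ 540.51715647 -136.59909265  188.1193322 ] [  5.41631722  -2.59766547 -14.42483647] [-0.48423331 -1.14679659 -0.00601242]
```

```bash
python3 -m creep '[{"tx":0.2,"ty":0,"tz":0.3,"rx":0,"ry":0,"rz":0,"fingers":255},{"tx":0.3,"ty":0,"tz":0.6,"rx":0,"ry":0,"rz":0,"fingers":255},{"tx":0.3,"ty":0,"tz":0.6,"rx":0,"ry":0,"rz":0,"fingers":255}]'
```

```text
t: 13.62
ee_pos: [540.6, -136.6, 188.3]
orientation: [-1.294, 1.074, -1.068]
ft_force: [6.4, -2.9, -15.7]
width: 23.7
```

```bash
python3 -m creep '[{"tx":0,"ty":0.2,"tz":0.3,"rx":0,"ry":0,"rz":0,"fingers":255},{"tx":0,"ty":0.2,"tz":0.3,"rx":0,"ry":0,"rz":0,"fingers":255},{"tx":0,"ty":0.2,"tz":0.3,"rx":0,"ry":0,"rz":0,"fingers":255},{"tx":0,"ty":0.2,"tz":0.3,"rx":0,"ry":0,"rz":0,"fingers":255}]'
python3 -m creep '[{"tx":0,"ty":0,"tz":0,"rx":0,"ry":0,"rz":0,"fingers":255},{"tx":0,"ty":0,"tz":0,"rx":0,"ry":0,"rz":0,"fingers":255},{"tx":0,"ty":0,"tz":0,"rx":0,"ry":0,"rz":0,"fingers":255},{"tx":0,"ty":0,"tz":0,"rx":0,"ry":0,"rz":0,"fingers":255}]'
python3 -m creep '[{"tx":0,"ty":0,"tz":0,"rx":0,"ry":0,"rz":0,"fingers":255},{"tx":0,"ty":0,"tz":0,"rx":0,"ry":0,"rz":0,"fingers":255},{"tx":0,"ty":0,"tz":0,"rx":0,"ry":0,"rz":0,"fingers":255},{"tx":0,"ty":0,"tz":0,"rx":0,"ry":0,"rz":0,"fingers":255}]'
python3 -c "
from workcell import ctrl
o=ctrl.get_obs();print(o['ee_pos'],o['ft_force'],o['moment'])"
```

```text
t: 14.12
ee_pos: [540.5, -136.5, 188.4]
orientation: [-1.294, 1.074, -1.068]
ft_force: [6.2, -2.6, -18.1]
width: 23.5
t: 14.62
ee_pos: [540.6, -136.5, 188.4]
orientation: [-1.294, 1.073, -1.068]
ft_force: [6.9, -3.0, -17.7]
width: 23.5
t: 15.12
ee_pos: [540.6, -136.5, 188.4]
orientation: [-1.294, 1.073, -1.068]
ft_force: [6.3, -3.0, -18.2]
width: 23.4
[ 540.56296895 -136.49221757  188.44566955] [  6.34758906  -2.98822828 -18.22806415] [-0.75480743 -1.37381228  0.04206977]
```

```bash
python3 -m creep '[{"tx":0,"ty":0,"tz":0,"rx":0,"ry":0,"rz":0,"fingers":255},{"tx":-0.4,"ty":0,"tz":-0.8,"rx":0,"ry":0,"rz":0,"fingers":255},{"tx":-0.7,"ty":0,"tz":-1.6,"rx":0,"ry":0,"rz":0,"fingers":255},{"tx":-1.1,"ty":0,"tz":-2.4,"rx":0,"ry":0,"rz":0,"fingers":255},{"tx":-1.4,"ty":0,"tz":-3.2,"rx":0,"ry":0,"rz":0,"fingers":255},{"tx":-1.7,"ty":0,"tz":-4,"rx":0,"ry":0,"rz":0,"fingers":255},{"tx":-2,"ty":0,"tz":-4.8,"rx":0,"ry":0,"rz":0,"fingers":255},{"tx":-2.1,"ty":0,"tz":-5.5,"rx":0,"ry":0,"rz":0,"fingers":255},{"tx":-2.1,"ty":0,"tz":-6.2,"rx":0,"ry":0,"rz":0,"fingers":255}]'
python3 -c "
from workcell import ctrl
o=ctrl.get_obs();print(o['ee_pos'],o['ft_force'],o['moment'])"
```

```text
t: 16.25
ee_pos: [540.1, -136.6, 186.6]
orientation: [-1.292, 1.07, -1.071]
ft_force: [-1.3, -1.2, 13.8]
width: 23.6
[ 540.11128591 -136.59447858  186.57123419] [-1.27077335 -1.18387123 13.83390805] [-0.1969524   0.38336243 -0.01277194]
```

```bash
python3 -m creep '[{"tx":0,"ty":0,"tz":0.6,"rx":0,"ry":0,"rz":0,"fingers":255},{"tx":0,"ty":0,"tz":1,"rx":0,"ry":0,"rz":0,"fingers":255},{"tx":0,"ty":0,"tz":1,"rx":0,"ry":0,"rz":0,"fingers":0},{"tx":0,"ty":0,"tz":1,"rx":0,"ry":0,"rz":0,"fingers":0},{"tx":0,"ty":0,"tz":1,"rx":0,"ry":0,"rz":0,"fingers":0},{"tx":0,"ty":0,"tz":1,"rx":0,"ry":0,"rz":0,"fingers":0},{"tx":0,"ty":0,"tz":1,"rx":0,"ry":0,"rz":0,"fingers":0},{"tx":0,"ty":0,"tz":1,"rx":0,"ry":0,"rz":0,"fingers":0}]'
```

```text
t: 17.25
ee_pos: [540.0, -136.5, 186.3]
orientation: [-1.292, 1.07, -1.07]
ft_force: [0.4, 0.5, 0.7]
width: 79.8
```

```bash
python3 -m creep '[{"tx":0,"ty":0,"tz":5,"rx":0,"ry":0,"rz":0,"fingers":0},{"tx":0,"ty":0,"tz":20,"rx":0,"ry":0,"rz":0,"fingers":0},{"tx":0,"ty":0,"tz":50,"rx":0,"ry":0,"rz":0,"fingers":0},{"tx":0,"ty":0,"tz":90,"rx":0,"ry":0,"rz":0,"fingers":0},{"tx":0,"ty":0,"tz":115,"rx":0,"ry":0,"rz":0,"fingers":0},{"tx":0,"ty":0,"tz":120,"rx":0,"ry":0,"rz":0,"fingers":0},{"tx":0,"ty":0,"tz":120,"rx":0,"ry":0,"rz":0,"fingers":0}]'
python3 - <<'E'
from h import *
s=ctrl.get_image("side");cv2.imwrite("pics/s8f.png",s["pixels"])
ov(s["pixels"],s,538.7,-137,168,(538.7,-137),5.2,285,195,395,305,"pics/s8.png")
crop((255*(s["pixels"]/255.)**.6).astype('uint8'),285,195,395,305,5.2,"pics/s8r.png")
E
```

```text
t: 18.12
ee_pos: [539.9, -136.4, 306.4]
orientation: [-1.292, 1.07, -1.071]
ft_force: [0.0, -0.3, -0.2]
width: 87.8
```

View pics/s8.png

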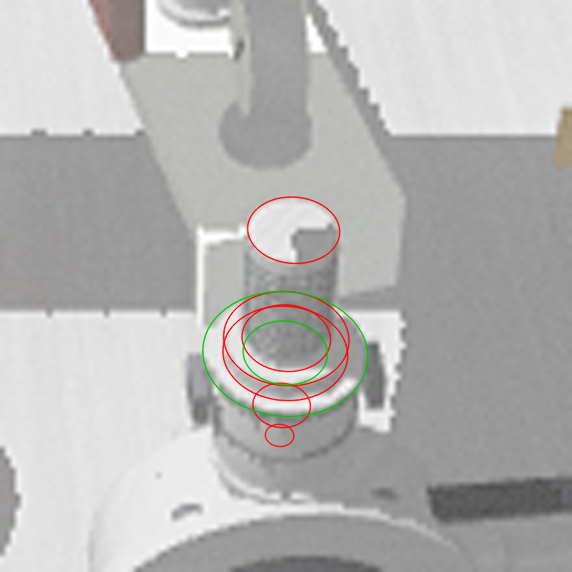

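View pics/s8f.png

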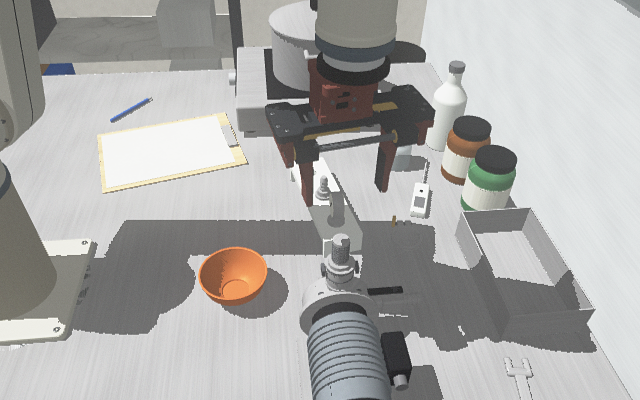

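```bash
python3 -c "
from workcell import ctrl
print(ctrl.close_job(), ctrl.get_obs()['t'])"
```

```text
the job is handed in; nothing more can be done
the job is handed in; nothing more can be done
```

The plug is fully home in the pump's coupling, the latch held a 15 N tug for over a second, and I handed the job in after about 18 s.

- **Picking:** I took the plain round-barrel plug from the hole farthest from the pump. I did not touch the hose tail or the gauge, and both were still in the rack in the last side picture.
- **Pushing in:** The force peaked at about 25 N, dropped as the rollers snapped in, and the collar then landed. The tool stopped at 186.6 mm, against 186.7 mm expected. I pressed the seated plug to about 23 N. The wrist force was read only at the end of each move. The highest reading was 22.5 N, well under 60 N.
- **Tug test:** I pulled up with about 15 to 16 N at the latch (wrist reading about -18 N including the plug's weight) and held it for about 1.2 s. The plug rose 1.8 mm, which is in the expected range, and the grip did not slip. I then lowered it and pressed it home again, back at 186.6 mm.
- **After letting go:** The wrist force read zero, and the side picture matches the plug's home outline to about a pixel, with the arm 120 mm clear.

Two checks were less clean:
- **Sideways force:** There was a sideways force of about 6 to 7 N during the tug, which I could not trim out fully.
- **Camera disagreement:** The cameras disagreed by 1 to 3 mm on where the plug and port were, so I did the final alignment from relative positions and the force readings.

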